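# Second padlock onto the sprung display prong

## Task

Hang the loose blue padlock by its shackle on the prong of the display stand, in front of the slightly smaller blue padlock that already hangs there. Once it hangs, slide it gently along the prong so that it pushes the first one back, until you feel the sprung stop behind the pair give a little; pause there for half a second, then let go, leaving both locks hanging freely close together. Do not strain the slender prong or squeeze the locks hard, do not knock the first lock off, and leave the other things on the bench alone.

Things in the scene. Friction and masses are not known exactly. Their poses are not given: they have to be found in the camera images.
- new_lock: loose blue padlock to hang, standing upright, 0.13 to 0.25 kg. Origin: centre of underside, z up. Body 26 thick (x) by 46 wide (y) by 42 high; above it a closed shackle of 6 bar, legs at y = -14 and 14, round arch; clear opening 22 wide, 23 high (z = 42 to 65), seen through along x; 71 tall in all. Front and back alike
- new_grip (a point): middle of the loose blue lock's body, 30 above its underside. Grip here from above across the 46 width (fingers closing along the lock's y, outside the shackle), so that the prong can pass through the shackle between the fingers
- new_eye (a point): on the loose blue padlock, 61.3 above its underside, just under the top of the shackle opening: it lies on the prong's axis when the lock hangs
- first_lock: blue padlock like the loose one but 38 wide (all else alike: sizes, frame, mass range) already hanging on the prong by its shackle, free to slide and swing, its x along the prong. Sliding it costs 1 to 3 N. Behind it is a free gap of 12 to 40 to the stop's pad
- first_eye (a point): on the first padlock, 61.3 above its underside: on the prong's axis
- rack: fixed display stand: dark foot, white post, one level round steel prong, 7 thick. Origin under the post at bench height, z up. The prong runs from the post along the stand's -x, axis at y = 0, 150 above the bench; at x = -192 it turns up to its tip. Nothing is higher than 10 above its axis but the shackles. More than 20 N of lock or robot on it is too much
- prong_tip (a point): centre of the rounded end (radius 3.5) of the prong's upturned tip: x = -200 of the stand, 6.5 above the prong's axis, so its top is 10 above the axis. The shackle opening passes over it when the lock is carried level along the stand's +x with its underside about 100 above the bench (eye 11 above the prong's axis)
- hang_point (a point): on the prong's axis 170 from the post (stand x = -170, 150 high), inside the tip: always free of the first lock. Bring the new lock's middle here, then lower it 11 until the shackle rests on the prong. If it is pressed down while it slides, its own drag hides the feel of the stop: lift it 1 to 2 again
- prong_root (a point): prong's axis at the post. Between it and the first lock a stop is clamped: red pad 40 wide, 8 to 60 below the prong's axis, sprung along the prong (4 N per mm, 9 of travel). Its face is anywhere from stand x = -65 to -35, not measured: feel for it. Press it in 1.5 to 2.5 (6 to 10 N between the locks); over 12 N between the locks is too much
- red_lock: bystander: red padlock of the same size standing on the bench
- yellow_lock: bystander: yellow padlock of the same size standing on the bench
- hammer: bystander: hammer lying on the bench
- screwdriver: bystander: screwdriver lying on the bench
- yellow_bin: bystander: yellow open bin, 100 by 120 by 60
- oil_can: bystander: blue can, 48 across, 130 high
There are look-alikes about, which are no part of the job. Leave any turquoise look-alike of the new_lock alone. Leave any orange look-alike of the first_lock alone.

How it is judged:
On the way, in this order (a step that is already met when the one before it is completed fails the run):
1. the new lock hangs on the prong, inside the tip and in front of the first lock (x of new_eye in the frame of rack above -0.188 m and x of new_eye in the frame of first_eye below -0.014 m and y of new_eye in the frame of rack between -0.008 and 0.008 m and z of new_eye in the frame of rack between 0.143 and 0.156 m), for 0.1 s.
2. the pair is pressed back against the sprung stop: at least 5 N between the locks for 0.4 s, the first lock having slid back (contact force between new_lock and first_lock above 5 N and distance of first_eye from where it was at the start of the episode above 0.01 m), for 0.4 s.
At the end, for the whole second after the job is handed in: both blue locks hang at rest on the prong by their shackles (eyes within 8 mm sideways and 6 mm in height of its axis), the new one in front, inside the tip, eyes at most 34 mm apart, the first slid back at least 6 mm (all of step 1 and distance between new_eye and first_eye below 0.034 m and distance of first_eye from where it was at the start of the episode above 0.006 m and y of first_eye in the frame of rack between -0.008 and 0.008 m and z of first_eye in the frame of rack between 0.143 and 0.156 m and linear speed of each of new_lock, first_lock below 0.05 m/s); the robot touches nothing.
It fails at once if more than 12 N between the two locks (contact force between new_lock and first_lock above 12 N).
It fails at once if the new lock strains the prong or stand with more than 20 N (contact force between new_lock and rack above 20 N).
It fails at once if the robot pushes on the stand with more than 20 N (contact force between the arm and rack above 20 N).
It fails at once if the first lock is knocked off the prong or fallen (z of first_eye in the frame of rack below 0.13 m or x of first_eye in the frame of rack below -0.192 m).
It fails at once if a bystander is shifted by more than 30 mm (distance of any of red_lock, yellow_lock, hammer, screwdriver, yellow_bin, oil_can from where it was at the start of the episode above 0.03 m).
It also fails if it takes over 70 s, if anything falls off the work surface, if the arm or the gripper's body presses on something with over 40 N, if the wrist force passes 120 N, or if a joint passes its speed limit or range.

## Robot

A 6-joint arm with a two-finger parallel gripper is mounted at the origin on the work surface. World frame = base frame: x ahead of the robot, y to its left, z up, the work surface at z = 0. Lengths are in m, angles in rad, forces in N, time in s.
With the tool pointing down it reaches from about 0.375 to 0.975 m from the base axis. Payload 3.8 kg.
Tool frame: the origin (TCP) lies on the centre line of the jaws, within the pads' length; the fingertips stand 25 mm ahead of it and the grasp point (between the pads) lies 6 mm ahead of it; z points along the fingers, y is the direction in which the jaws open and shut (so a half turn about z gives the same grasp; the last joint's range is limited). The gripper opens to 85 mm and grips with 20 to 120 N. Pads are 22 mm wide; open, the fingers measure 114 mm over their backs; the gripper's body (76 mm by 85 mm) begins 54 mm behind the grasp point. The pads swing forward as they close: fully open they stand 13 mm farther back than shut.
Start: joints at [1.066, 0.264, 1.604, -0, 1.274, -0.037], TCP at [0.304, 0.602, 0.256] pointing down, gripper open.
Joint ranges: [-2.63, 2.63], [-0.94, 2.18], [0.31, 2.57], [-1.31, 4.45], [0, 2.66], [-2.55, 2.55]. Speed limits (rad/s): [2.57, 2.57, 3.14, 3.14, 3.14, 3.14].

## Interface

Orientations are given as a rotation vector (axis times angle).
In Python, from workcell import bot gives the robot as it stands.
- The arm moves only by the tool servo_tool, never from a script. Its argument "moves" is a list of rows, each a list of 3 entries, a list of its own where there are three numbers: the closure in counts, from 0 (fully open) to 255 (shut), then the shift along the tool's x, y, z in m, then the turn about the tool's z in rad. A call has exactly 8 rows; each row shifts and turns the pose as measured when the row begins, along the tool's axes as they then stand; what a row does not reach is not made up. A row lasts 1/12 s, in which the tool goes at most 41.7 mm and 7.16 degrees, less where a joint would pass 70% of its speed; a pose out of reach is approached as far as the arm can. A call is refused whole if a number of a shift passes 0.0417 or a number of a turn 0.125, either way. A call with a gripper value outside its range is refused whole. The fingers move at their own pace and stop on an object; "newtons" is the grip in N (left out, the last holds). Time passes only in rows, so rows that do not move let the fingers close, or fill a call up. It gives the time, the measured TCP pose, the force and the opening at its end, in the units of the state.
- bot.read_state(): the state, without advancing time (a new reading comes with each control period).
- bot.read_camera(name): name is "scene" or "top" or "wrist"; returns a dict with "pixels" (420x560x3 uint8, red, green, blue), "depth" (420x560 float32, m along the optical axis (not along the pixel's ray), 0 where there is no reading), "intrinsics" (3x3 intrinsics, pixels), "R" (3x3) and "t" (3): a world point X has camera coordinates R X + t. Camera axes: x right, y down, z forward; pixel columns grow to the right and rows downward; lengths in m; the calibration is good to about 2 mm. A picture is of the moment at which its call begins.
- bot.finish_job(): hands the job in, once; it reports no verdict.
The state is a dict: "time": time; "q": joint angles; "joint_vel": joint speeds; "joint_torque": joint torques, N m; "tool_pos": TCP position; "tcp_rot": TCP orientation; "wrist_force": force on the tool from outside, world axes, zero at the start; "torque": the same for the moment, N m; "width": opening from 0.0 (shut) to 1.0 (fully open).
Only numpy, scipy, OpenCV 4.12 (cv2) and the standard library are available. Lean on these libraries where they do the work, as an engineer would, in place of code of your own. Each camera call takes 0.05 s, during which the arm holds its last target.

## Working session

There is one attempt and no reset: what is moved stays moved. The work goes in short steps, Python scripts to look and compute and a tool call to move; the robot and the scene stay as the last step left them, time stands still between calls to the robot, and variables do not carry over. Pictures are saved under pics/ and viewed, and the job is handed in when it is done.

Besides the shell and the picture viewer there is one more tool, called by a JSON object that holds its "api" and its "payload". servo_tool: Moves the arm, as the interface text tells. Its arguments: {"type":"object","properties":{"moves":{"type":"array","items":{"type":"array"}},"newtons":{"type":"number"}},"required":["moves"]}

```bash
mkdir -p pics; ls; python3 - <<'E'
from workcell import bot
import cv2,pickle
s=bot.read_state();print(s)
d={}
for n in ["scene","top","wrist"]:
    c=bot.read_camera(n);d[n]=c
    cv2.imwrite(f"pics/{n}0.png",c["pixels"][:,:,::-1]);print(n,c["intrinsics"].tolist(),c["R"].round(3).tolist(),c["t"])
pickle.dump(d,open("c0.pkl","wb"))
E
```

```text
pics
{'time': 0.0, 'q': array([ 1.06609461e+00,  2.64780656e-01,  1.60536292e+00,  2.59358909e-05,
        1.27368865e+00, -3.69029798e-02]), 'joint_vel': array([ 1.16832762e-03, -2.39226191e-03,  1.49939769e-03, -7.18721485e-05,
        6.98061108e-04, -3.60533768e-04]), 'joint_torque': array([-6.67161239e-04, -5.15125787e+01, -3.67307782e+01, -6.03770354e-05,
        1.34319894e-02,  2.70112491e-05]), 'tool_pos': array([0.30404699, 0.60189891, 0.2549494 ]), 'tcp_rot': array([-0.7280015 , -3.05543661,  0.00337862]), 'wrist_force': array([-0.17175053,  0.94165903,  0.10678607]), 'torque': array([0.00042047, 0.03361812, 0.03258666]), 'width': 0.9992912557475533}
scene [[462.5507289638473, 0.0, 286.98392458177506], [0.0, 462.5507289638473, 212.6092214823773], [0.0, 0.0, 1.0]] [[0.743, 0.669, -0.018], [0.492, -0.565, -0.662], [-0.453, 0.483, -0.749]] [-0.42777635 -0.21528873  1.37131   ]
top [[440.61971544373785, 0.0, 274.3716978245745], [0.0, 440.61971544373785, 208.37889443561554], [0.0, 0.0, 1.0]] [[-0.016, -1.0, 0.012], [-0.998, 0.015, -0.066], [0.065, -0.013, -0.998]] [-0.02568431  0.5639659   1.18169163]
wrist [[328.713329283826, 0.0, 278.8324584335025], [0.0, 328.713329283826, 213.81766061840187], [0.0, 0.0, 1.0]] [[0.452, 0.892, -0.001], [0.853, -0.432, 0.293], [0.261, -0.134, -0.956]] [-0.67378863 -0.03647593  0.37855523]
```

View pics/scene0.png

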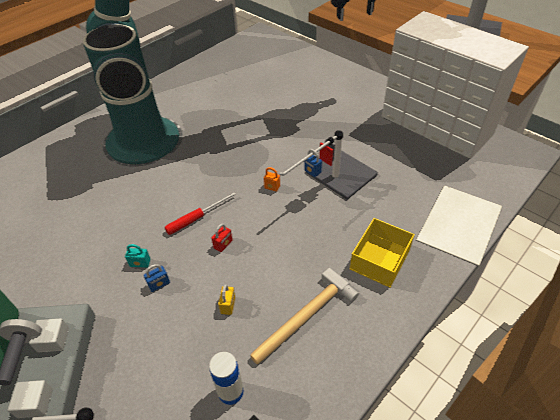

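View pics/top0.png

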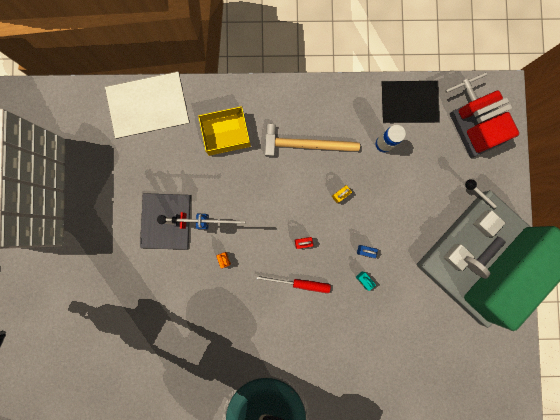

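View pics/wrist0.png

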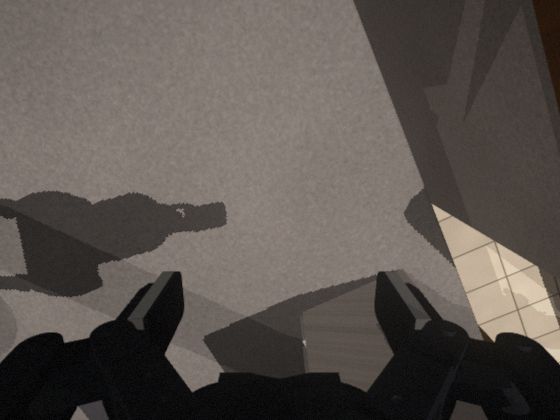

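Candidates: a blue padlock at scene (156,277) / top (368,251) and a turquoise one at scene (137,256) / top (367,281). The blue one fits new_lock. The hanging blue one is at top (202,221), and the orange one at top (223,260) is a look-alike. I'll confirm with enlarged crops.

```bash
python3 - <<'E'
import pickle,cv2,numpy as np
d=pickle.load(open("c0.pkl","rb"))
t=d["top"]["pixels"][:,:,::-1];s=d["scene"]["pixels"][:,:,::-1]
a=cv2.resize(t[230:300,340:400],(390,455),interpolation=2)[:290]
a=cv2.resize(t[235:295,335:400],(400,369),interpolation=cv2.INTER_NEAREST)
b=cv2.resize(s[235:300,110:180],(400,371),interpolation=cv2.INTER_NEAREST)[:369]
cv2.imwrite("pics/z1.png",np.hstack([a,b]))
a=cv2.resize(t[195:255,140:280],(800,343),interpolation=cv2.INTER_NEAREST)
b=cv2.resize(s[120:200,255:385],(400,246),interpolation=cv2.INTER_NEAREST)
cv2.imwrite("pics/z2.png",a);cv2.imwrite("pics/z3.png",cv2.resize(s[120:200,255:385],(800,492),interpolation=cv2.INTER_NEAREST))
E
cat > h.py <<'E'
import numpy as np
def cloud(c):
    z=c["depth"];K=c["intrinsics"];v,u=np.mgrid[:z.shape[0],:z.shape[1]]
    P=np.stack([(u-K[0,2])/K[0,0]*z,(v-K[1,2])/K[1,1]*z,z],-1)
    return (P-c["t"])@np.asarray(c["R"])
def proj(c,X):
    p=np.asarray(c["R"])@X+c["t"];p=np.asarray(c["intrinsics"])@p;return p[:2]/p[2]
E
```

```text
(no output)
```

View pics/z1.png

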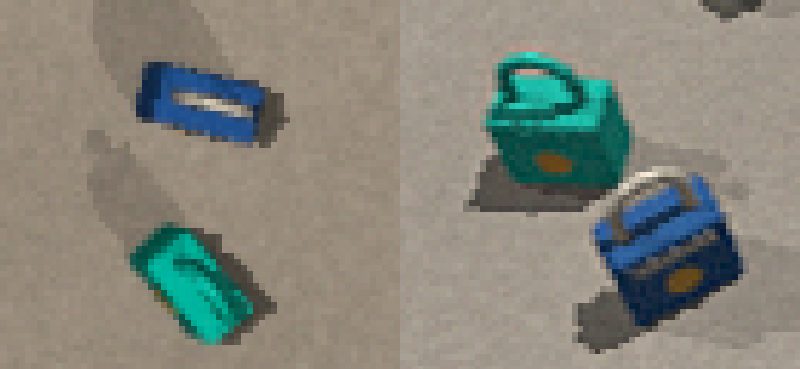

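View pics/z2.png

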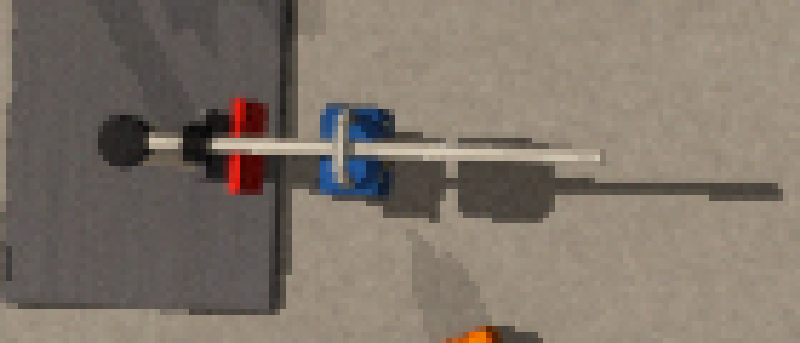

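View pics/z3.png

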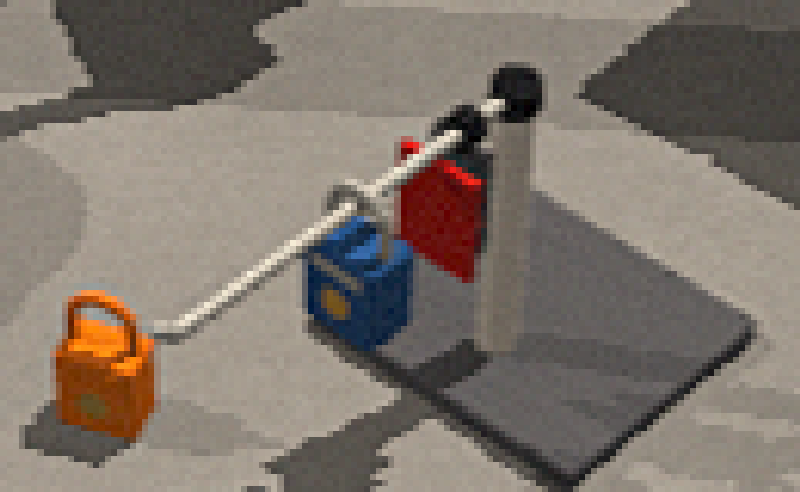

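The crop shows the loose blue lock (steel shackle) at scene (156,277), with the turquoise one beside it. The blue first lock hangs mid-prong with the red pad behind it. Next I'll measure them.

```bash
python3 - <<'E'
import pickle,cv2,numpy as np
from h import *
d=pickle.load(open("c0.pkl","rb"))
np.set_printoptions(precision=4,suppress=True)
for n,boxes in [("top",{"new":(235,265,350,385),"first":(205,240,190,215)}),("scene",{"new":(260,295,140,175),"first":(150,180,300,325)})]:
    c=d[n];P=cloud(c);h=cv2.cvtColor(c["pixels"],cv2.COLOR_RGB2HSV)
    m0=(h[...,0]>100)&(h[...,0]<125)&(h[...,1]>120)
    for k,(a,b,e,f) in boxes.items():
        m=np.zeros_like(m0);m[a:b,e:f]=m0[a:b,e:f]
        Q=P[m];print(n,k,len(Q),Q.min(0),Q.max(0))
        zt=np.percentile(Q[:,2],90);T=Q[np.abs(Q[:,2]-zt)<.006]
        r=cv2.minAreaRect((T[:,:2]*1000).astype(np.float32));print("  top z",np.median(T[:,2]),r, len(T))
# prong in top
c=d["top"];P=cloud(c)
Q=P[200:245,140:260].reshape(-1,3);
for zlo,zhi in[(.14,.17)]:
    T=Q[(Q[:,2]>zlo)&(Q[:,2]<zhi)];print(len(T),T.min(0),T.max(0))
    vx,vy,x,y=cv2.fitLine((T[:,:2]).astype(np.float32),cv2.DIST_HUBER,0,1e-3,1e-3).ravel();print(vx,vy,x,y,np.degrees(np.arctan2(vy,vx)))
for u,v in [(245,222),(244,222),(243,222),(240,222),(230,222),(225,221),(215,221),(162,219),(165,219),(181,219),(184,219)]:
    print(u,v,P[v,u])
b=P[300:320,400:410].reshape(-1,3);print("bench",b.mean(0))
np.save("P.npy",P)
E
```

```text
top new 142 [ 0.4283 -0.3052  0.0034] [ 0.4607 -0.2572  0.0466]
  top z 0.04215641898058187 ((444.2013244628906, -281.3393859863281), (45.739017486572266, 24.279773712158203), 76.12316131591797) 115
top first 87 [ 0.485  -0.0183  0.1103] [0.5452 0.1608 1.2164]
  top z 0.13063754221683388 ((527.8094482421875, 148.2270050048828), (24.966772079467773, 34.595924377441406), 89.0589828491211) 76
scene new 284 [ 0.426  -0.4982 -0.001 ] [ 1.0456 -0.2563  0.8766]
  top z 0.04145195758626976 ((441.6497802734375, -280.259521484375), (42.85235595703125, 25.592182159423828), 72.51242065429688) 157
scene first 212 [ 0.4927 -0.4982  0.0121] [1.0456 0.2129 0.8766]
  top z 0.1306672065182282 ((528.6683959960938, 148.57395935058594), (26.424728393554688, 30.984848022460938), 84.76327514648438) 85
386 [0.511  0.0384 0.1401] [0.55   0.2497 0.1617]
0.049684044 0.998765 0.52816427 0.14937705 87.15214
245 222 [0.5226 0.0385 0.159 ]
244 222 [0.5227 0.0409 0.1591]
243 222 [0.5227 0.0433 0.1582]
240 222 [0.5231 0.0509 0.1519]
230 222 [0.5232 0.0745 0.1579]
225 221 [0.5259 0.0866 0.1561]
215 221 [0.5264 0.1112 0.1517]
162 219 [0.533  0.2373 0.1571]
165 219 [0.5329 0.2306 0.1555]
181 219 [0.5326 0.1934 0.1493]
184 219 [0.5323 0.1854 0.1535]
bench [ 0.2823 -0.3861  0.0003]
```

```bash
cat >> h.py <<'E'
from scipy.spatial.transform import Rotation as Ro
def st():
    from workcell import bot
    s=bot.read_state();R=Ro.from_rotvec(s["tcp_rot"]).as_matrix()
    np.set_printoptions(precision=4,suppress=True)
    print("t",round(s["time"],2),"pos",s["tool_pos"],"yaw_y",round(np.degrees(np.arctan2(R[1,1],R[0,1])),2),"z",R[:,2],"F",s["wrist_force"],"w",round(s["width"],3),"q6",round(s["q"][5],3))
    return s,R
def to(p,yaw=None):
    "remaining tool-frame shift to TCP p and turn to make tool y point along yaw deg (mod 180)"
    s,R=st();print("shift",R.T@(np.array(p)-s["tool_pos"]))
    if yaw is not None:
        y=np.arctan2(R[1,1],R[0,1]);d=(y-np.radians(yaw)+np.pi/2)%np.pi-np.pi/2;print("turn",round(d,4),"about tool z (down)")
E
python3 - <<'E'
from h import *
to([.444,-.281,.12],77)
s,R=st();print(R)
import pickle
d=pickle.load(open("c0.pkl","rb"))
P=cloud(d["top"])
for c in range(150,250,6):
    col=P[212:230,c];i=col[:,2].argmax();m=np.abs(col[:,2]-.153)<.008
    print(c,col[i],col[m].mean(0) if m.any() else None,m.sum())
E
```

```text
t 0.15 pos [0.3041 0.602  0.2552] yaw_y 63.2 z [-0.0008 -0.0016 -1.    ] F [0.4663 0.2278 0.5676] w 1.003 q6 -0.037
shift [-0.523  -0.7248  0.1365]
turn -0.2409 about tool z (down)
t 0.15 pos [0.3041 0.602  0.2552] yaw_y 63.2 z [-0.0008 -0.0016 -1.    ] F [0.4663 0.2278 0.5676] w 1.003 q6 -0.037
[[-0.8926  0.4509 -0.0008]
 [ 0.4509  0.8926 -0.0016]
 [ 0.     -0.0018 -1.    ]]
150 [0.5399 0.304  0.0154] None 0
156 [ 0.485  -0.0183  1.2164] None 0
162 [0.5305 0.237  0.1583] [0.533  0.2376 0.1562] 9
168 [0.5328 0.2232 0.1561] [0.5329 0.2238 0.1534] 3
174 [0.5324 0.2081 0.1599] [0.5295 0.209  0.1554] 7
180 [0.5324 0.1949 0.154 ] [0.5301 0.1953 0.1521] 3
186 [0.5298 0.1805 0.1543] [0.5298 0.1806 0.1535] 3
192 [0.5296 0.1663 0.1531] [0.5297 0.1664 0.1522] 3
198 [0.5268 0.1509 0.1589] [0.5257 0.1514 0.1563] 8
204 [0.5267 0.1373 0.1539] [0.5268 0.1375 0.1527] 3
210 [0.5241 0.1231 0.1529] [0.5266 0.1231 0.1523] 3
216 [0.5286 0.1083 0.1552] [0.5263 0.1085 0.1535] 3
222 [0.5259 0.0937 0.1576] [0.5261 0.0941 0.1535] 3
228 [0.5234 0.0794 0.1563] [0.5259 0.0798 0.1525] 3
234 [0.5208 0.0653 0.1526] [0.5233 0.0654 0.1521] 3
240 [0.5254 0.0508 0.1538] [0.5231 0.0509 0.1513] 3
246 [0.5116 0.0442 0.0039] None 0
```

{"api": "servo_tool", "payload": {"moves": [[0,[-0.034,-0.021,0],0],[0,[-0.034,-0.021,0],0],[0,[-0.034,-0.021,0],0],[0,[-0.034,-0.021,0],0],[0,[-0.034,-0.021,0],0],[0,[-0.034,-0.021,0],0],[0,[-0.034,-0.021,0],0],[0,[-0.034,-0.021,0],0]], "newtons": 30}}

```text
time: 0.82
tool_pos: [0.4713, 0.3261, 0.2504]
tcp_rot: [-0.704, -3.056, 0.005]
wrist_force: [0.8, 0.5, -0.1]
width: 1.005
```

```bash
python3 -c "
from h import *
to([.444,-.281,.2],77)"
```

```text
t 0.82 pos [0.4713 0.3261 0.2504] yaw_y 64.05 z [-0.0057 -0.0018 -1.    ] F [ 0.8483  0.5425 -0.1397] w 1.005 q6 -0.558
shift [-0.2413 -0.5576  0.0516]
turn -0.226 about tool z (down)
```

{"api": "servo_tool", "payload": {"moves": [[0,[-0.0155,-0.036,0],-0.015],[0,[-0.0155,-0.036,0],-0.015],[0,[-0.0155,-0.036,0],-0.015],[0,[-0.0155,-0.036,0],-0.015],[0,[-0.0155,-0.036,0],-0.015],[0,[-0.0155,-0.036,0],-0.015],[0,[-0.0155,-0.036,0],-0.015],[0,[-0.0155,-0.036,0],-0.015]]}}

```text
time: 1.48
tool_pos: [0.4738, -0.0022, 0.2491]
tcp_rot: [-0.511, -3.096, 0.005]
wrist_force: [1.0, -0.2, -0.6]
width: 0.999
```

```bash
python3 -c "
from h import *
to([.444,-.281,.2],77)"
```

```text
t 1.48 pos [ 0.4738 -0.0022  0.2491] yaw_y 71.25 z [-0.0046 -0.0025 -1.    ] F [ 0.9509 -0.1689 -0.5882] w 0.999 q6 -1.298
shift [-0.0616 -0.2734  0.0499]
turn -0.1004 about tool z (down)
```

{"api": "servo_tool", "payload": {"moves": [[0,[-0.0085,-0.038,0.002],-0.013],[0,[-0.0085,-0.038,0.002],-0.013],[0,[-0.0085,-0.038,0.002],-0.013],[0,[-0.0085,-0.038,0.002],-0.013],[0,[-0.0085,-0.038,0.002],-0.013],[0,[-0.0085,-0.038,0.002],-0.013],[0,[-0.0085,-0.038,0.002],-0.013],[0,[0,0,0],0]]}}

```text
time: 2.15
tool_pos: [0.4504, -0.2934, 0.2353]
tcp_rot: [-0.371, -3.119, 0.01]
wrist_force: [0.1, 0.7, 0.5]
width: 1.002
```

```bash
python3 -c "
from h import *
to([.444,-.281,.2],77)
from workcell import bot
import cv2,pickle
c=bot.read_camera('wrist');pickle.dump(c,open('w1.pkl','wb'));cv2.imwrite('pics/w1.png',c['pixels'][:,:,::-1])"
```

```text
t 2.15 pos [ 0.4504 -0.2934  0.2353] yaw_y 76.45 z [-0.0017 -0.006  -1.    ] F [0.1126 0.6544 0.4755] w 1.002 q6 -1.952
shift [0.0091 0.0108 0.0352]
turn -0.0096 about tool z (down)
```

View pics/w1.png

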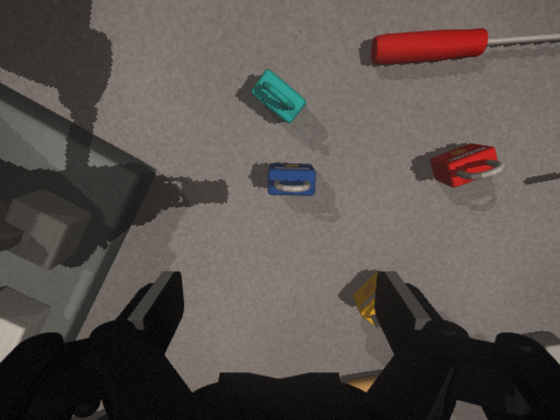

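The wrist view shows the blue lock at (292,181), nearly square to the jaws, with the turquoise one at (278,96), the red at (466,165) and the yellow at (375,297). I'll measure the blue one from this view.

```bash
python3 -c "
from h import *
import cv2,pickle
np.set_printoptions(precision=4,suppress=True)
c=pickle.load(open('w1.pkl','rb'));P=cloud(c);h=cv2.cvtColor(c['pixels'],cv2.COLOR_RGB2HSV)
m=np.zeros(h.shape[:2],bool);m[155:205,260:325]=1
m&=(h[...,0]>100)&(h[...,0]<125)&(h[...,1]>100)
Q=P[m];T=Q[np.abs(Q[:,2]-.042)<.005];print(len(Q),len(T),np.median(T[:,2]),T[:,:2].mean(0))
r=cv2.minAreaRect((T[:,:2]*1000).astype(np.float32));print(r)
Q=P[150:215,250:335].reshape(-1,3);T=Q[Q[:,2]>.055];print(len(T),T.mean(0),T.max(0))
r2=cv2.minAreaRect((T[:,:2]*1000).astype(np.float32));print(r2)
to([r[0][0]/1000,r[0][1]/1000,.15],77)
"
```

```text
897 864 0.04093016407659271 [ 0.4394 -0.28  ]
((441.15576171875, -280.1212158203125), (44.87074661254883, 25.398088455200195), 75.86725616455078)
265 [ 0.4349 -0.2802  0.0929] [ 0.4471 -0.2648  0.352 ]
((413.71563720703125, -270.894775390625), (32.209293365478516, 65.65895080566406), 70.74880981445312)
t 2.2 pos [ 0.4504 -0.2908  0.2351] yaw_y 76.41 z [-0.0023 -0.0031 -1.    ] F [-0.5294 -0.1547 -0.3481] w 1.0 q6 -1.95
shift [0.0113 0.0085 0.0851]
turn -0.0103 about tool z (down)
```

{"api": "servo_tool", "payload": {"moves": [[0,[0.006,0.005,0.015],0],[0,[0.006,0.005,0.02],0],[0,[0,0,0.02],0],[0,[0,0,0.02],0],[0,[0,0,0.02],0],[0,[0,0,0.015],0],[0,[0,0,0],0],[0,[0,0,0],0]]}}

```text
time: 2.87
tool_pos: [0.4406, -0.2713, 0.1214]
tcp_rot: [-0.373, -3.117, -0.002]
wrist_force: [0.6, -0.4, 0.4]
width: 1.007
```

```bash
python3 -c "
from h import *
to([.442,-.2805,.036],76)"
```

```text
t 2.87 pos [ 0.4406 -0.2713  0.1214] yaw_y 76.34 z [-0.0018  0.0013 -1.    ] F [ 0.6006 -0.4062  0.4278] w 1.007 q6 -1.933
shift [-0.0037 -0.0086  0.0854]
turn 0.006 about tool z (down)
```

{"api": "servo_tool", "payload": {"moves": [[0,[-0.004,-0.008,0.01],0.006],[0,[0,0,0.015],0],[0,[0,0,0.01],0],[0,[0,0,0.01],0],[0,[0,0,0.005],0],[0,[0,0,0],0],[0,[0,0,0],0],[0,[0,0,0],0]]}}

```text
time: 3.53
tool_pos: [0.4472, -0.2824, 0.0729]
tcp_rot: [0.38, 3.112, -0.005]
wrist_force: [-0.0, -0.4, 0.1]
width: 1.002
```

```bash
python3 -c "
from h import *
to([.442,-.2805,.036],76)
from workcell import bot
import cv2
c=bot.read_camera('wrist');cv2.imwrite('pics/w2.png',c['pixels'][:,:,::-1])
to([.442,-.2805,.036],76)"
```

```text
t 3.53 pos [ 0.4472 -0.2824  0.0729] yaw_y 76.06 z [ 0.0057 -0.0039 -1.    ] F [-0.0411 -0.399   0.055 ] w 1.002 q6 -1.938
shift [0.0058 0.0007 0.0369]
turn 0.0011 about tool z (down)
t 3.58 pos [ 0.4474 -0.2825  0.0732] yaw_y 76.06 z [ 0.0062 -0.0041 -1.    ] F [-0.0634  0.5833  0.5562] w 0.997 q6 -1.938
shift [0.006  0.0007 0.0371]
turn 0.0011 about tool z (down)
```

View pics/w2.png

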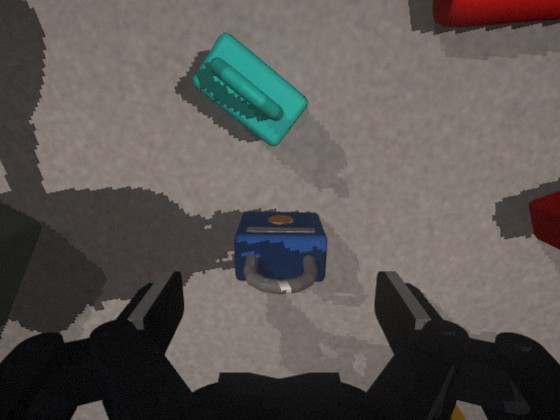

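The lock at (281,250) is centred between the jaws, square to them. I'll go down.

{"api": "servo_tool", "payload": {"moves": [[0,[0.003,0.0005,0.008],0],[0,[0.001,0,0.008],0],[0,[0,0,0.008],0],[0,[0,0,0.006],0],[0,[0,0,0.003],0],[0,[0,0,0],0],[0,[0,0,0],0],[0,[0,0,0],0]]}}

```text
time: 4.25
tool_pos: [0.4437, -0.2813, 0.0372]
tcp_rot: [0.38, 3.111, -0.006]
wrist_force: [1.0, 0.7, 0.0]
width: 0.998
```

```bash
python3 -c "
from h import *
to([.442,-.2805,.036],76)"
```

```text
t 4.25 pos [ 0.4437 -0.2813  0.0372] yaw_y 76.05 z [ 0.007  -0.0048 -1.    ] F [1.0425 0.6512 0.0173] w 0.998 q6 -1.94
shift [0.0018 0.0003 0.0012]
turn 0.0009 about tool z (down)
```

{"api": "servo_tool", "payload": {"moves": [[255,[0.001,0,0.001],0],[255,[0,0,0],0],[255,[0,0,0],0],[255,[0,0,0],0],[255,[0,0,0],0],[255,[0,0,0],0],[255,[0,0,0],0],[255,[0,0,0],0]], "newtons": 35}}

```text
time: 4.92
tool_pos: [0.4431, -0.2813, 0.037]
tcp_rot: [0.38, 3.11, -0.007]
wrist_force: [0.4, -0.1, -0.5]
width: 0.53
```

```bash
python3 -c "
from h import *
to([.442,-.2805,.036],76)"
```

```text
t 4.92 pos [ 0.4431 -0.2813  0.037 ] yaw_y 76.06 z [ 0.0083 -0.0056 -0.9999] F [ 0.427  -0.0936 -0.5318] w 0.53 q6 -1.941
shift [0.0013 0.0005 0.001 ]
turn 0.001 about tool z (down)
```

{"api": "servo_tool", "payload": {"moves": [[255,[0,0,-0.008],0],[255,[0,0,-0.02],0],[255,[0,0,-0.025],0],[255,[0,0,-0.025],0],[255,[0,0,-0.02],0],[255,[0,0,-0.01],0],[255,[0,0,0],0],[255,[0,0,0],0]]}}

```text
time: 5.58
tool_pos: [0.4398, -0.279, 0.1494]
tcp_rot: [0.381, 3.115, -0.003]
wrist_force: [0.1, -0.7, -2.4]
width: 0.53
```

```bash
python3 -c "
from h import *
to([.49,-.09,.16],-3)
from workcell import bot
import cv2
c=bot.read_camera('wrist');cv2.imwrite('pics/w3.png',c['pixels'][:,:,::-1])"
```

```text
t 5.58 pos [ 0.4398 -0.279   0.1494] yaw_y 76.06 z [ 0.0032 -0.0021 -1.    ] F [ 0.0606 -0.733  -2.3698] w 0.53 q6 -1.941
shift [-0.0032  0.1955 -0.0108]
turn 1.3799 about tool z (down)
```

View pics/w3.png

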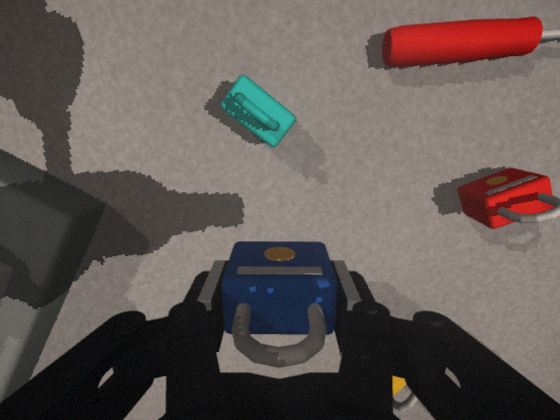

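The lock is held square in the jaws at (280,290), with about 2.4 N of weight. Now I'll turn it.

{"api": "servo_tool", "payload": {"moves": [[255,[0,0.015,-0.001],0.1],[255,[0,0.02,-0.001],0.12],[255,[0.003,0.02,-0.001],0.12],[255,[0.005,0.02,-0.001],0.12],[255,[0.008,0.02,-0.001],0.12],[255,[0.01,0.018,-0.001],0.12],[255,[0.011,0.016,0],0.12],[255,[0.012,0.015,0],0.12]]}}

```text
time: 6.3
tool_pos: [0.4851, -0.126, 0.1415]
tcp_rot: [-1.791, -2.56, 0.009]
wrist_force: [-0.7, -0.9, -1.6]
width: 0.532
```

```bash
python3 -c "
from h import *
to([.52,-.06,.155],-3)"
```

```text
t 6.3 pos [ 0.4851 -0.126   0.1415] yaw_y 20.03 z [-0.0173  0.0054 -0.9998] F [-0.7469 -0.9394 -1.6215] w 0.532 q6 -0.653
shift [ 0.0502  0.0552 -0.0137]
turn 0.402 about tool z (down)
```

{"api": "servo_tool", "payload": {"moves": [[255,[0,0,-0.007],0.1],[255,[0,0,-0.007],0.1],[255,[0,0,0],0.1],[255,[0,0,0],0.06],[255,[0,0,0],0.02],[255,[0,0,0],0],[255,[0,0,0],0],[255,[0,0,0],0]]}}

```text
time: 6.97
tool_pos: [0.4785, -0.1185, 0.1421]
tcp_rot: [-2.244, -2.145, 0.03]
wrist_force: [-0.4, 0.9, -1.7]
width: 0.531
```

```bash
python3 - <<'E'
from h import *
to([.52,-.06,.155],-3)
from workcell import bot
import cv2,pickle
d={}
for n in ["scene","top","wrist"]:
    c=bot.read_camera(n);d[n]=c
pickle.dump(d,open("c1.pkl","wb"))
t=d["top"]["pixels"][:,:,::-1]
cv2.imwrite("pics/t4.png",cv2.resize(t[170:270,140:340],(800,400),interpolation=0))
cv2.imwrite("pics/w4.png",d["wrist"]["pixels"][:,:,::-1])
cv2.imwrite("pics/s4.png",cv2.resize(d["scene"]["pixels"][90:240,200:400,::-1],(800,600),interpolation=0))
to([.52,-.06,.155],-3)
E
```

```text
t 6.97 pos [ 0.4785 -0.1185  0.1421] yaw_y -2.57 z [-0.0401  0.0139 -0.9991] F [-0.4471  0.9266 -1.6965] w 0.531 q6 -0.25
shift [ 0.0605  0.0383 -0.0137]
turn 0.0076 about tool z (down)
t 7.12 pos [ 0.4788 -0.1187  0.1427] yaw_y -2.61 z [-0.0391  0.0136 -0.9991] F [-0.6866  0.2145 -1.7025] w 0.531 q6 -0.25
shift [ 0.0607  0.0379 -0.0131]
turn 0.0068 about tool z (down)
```

View pics/t4.png

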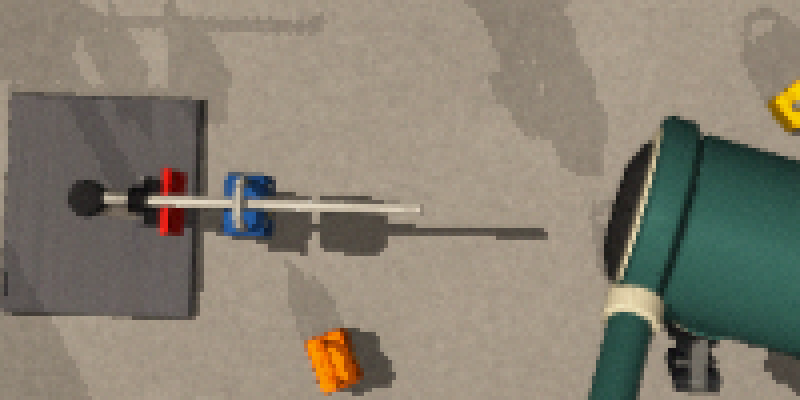

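View pics/w4.png

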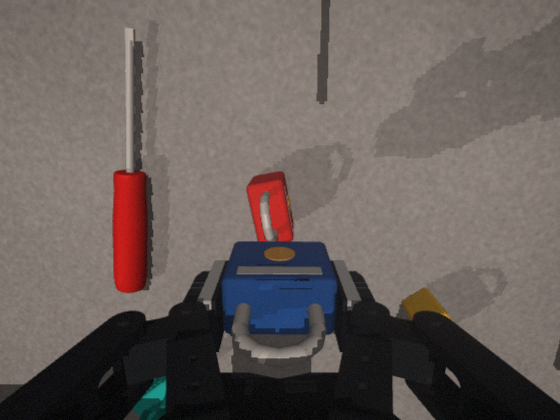

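View pics/s4.png

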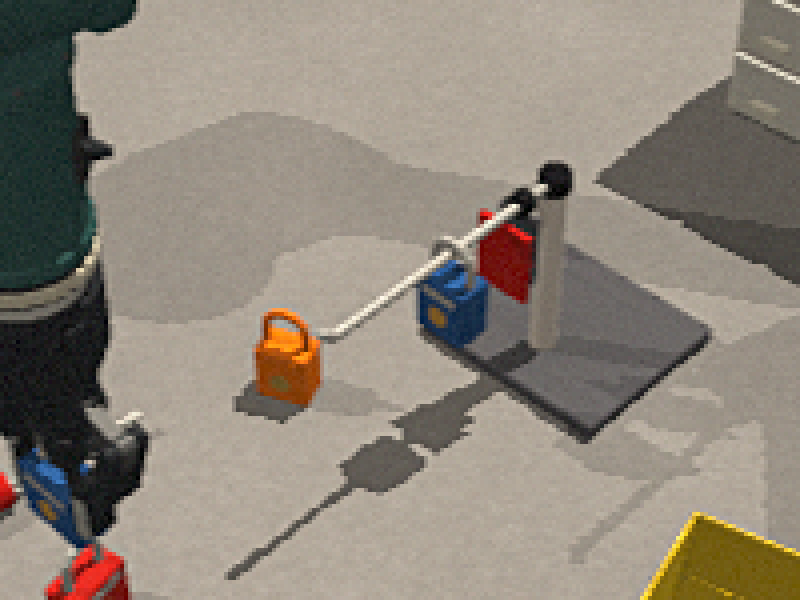

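Top crop: prong tip at full-image (245,222), first shackle at (199.5,222), red pad face at about u=186.5. The new lock is held below the arm. The tool has tilted about 2.4°, so I'll allow for that and move slowly. Next I'll fit the prong axis in both cameras.

```bash
cat > fit.py <<'E'
from h import *
import cv2,pickle
d=pickle.load(open("c0.pkl","rb"));np.set_printoptions(precision=4,suppress=True)
def ray(c,u,v,z):
    R=np.asarray(c["R"]);K=np.asarray(c["intrinsics"]);o=-R.T@c["t"];r=R.T@np.linalg.inv(K)@[u,v,1];return o+r*(z-o[2])/r[2]
if __name__=="__main__":
    c=d["top"];g=c["pixels"].astype(float)
    X=[]
    for u in list(range(207,244)):
        col=g[214:229,u];br=col.min(1);w=np.clip(br-np.percentile(br,60)-15,0,None)
        if w.sum()<20: continue
        v=214+(w*np.arange(15)).sum()/w.sum();X.append(ray(c,u,v,.152))
    X=np.array(X);p=np.polyfit(X[:,1],X[:,0],1);print("top line x=a*y+b",p,"res",np.std(X[:,0]-np.polyval(p,X[:,1])),"x at .04,.14",np.polyval(p,[.04,.14]))
    for y in (.04,.07,.14,.24):
        print(y,"top px",proj(c,[np.polyval(p,y),y,.15]),"scene px",proj(d["scene"],[np.polyval(p,y),y,.15]))
    s=d["scene"]["pixels"][:,:,::-1]
    cv2.imwrite("pics/z5.png",cv2.resize(s[125:185,275:355],(800,600),interpolation=0))
    print(g[214:229,230].min(1))
E
python3 fit.py
```

```text
top line x=a*y+b [0.0631 0.5199] res 0.000521487654473759 x at .04,.14 [0.5224 0.5287]
0.04 top px [244.5662 222.2217] scene px [280.083  177.0402]
0.07 top px [232.1412 221.6303] scene px [289.5874 170.4827]
0.14 top px [203.1243 220.2492] scene px [310.8363 155.822 ]
0.24 top px [161.61   218.2732] scene px [339.1196 136.308 ]
[124. 129. 125. 125. 116.  59.  80. 156. 153.  68.  59.  61.  62.  60.
  61.]
```

View pics/z5.png

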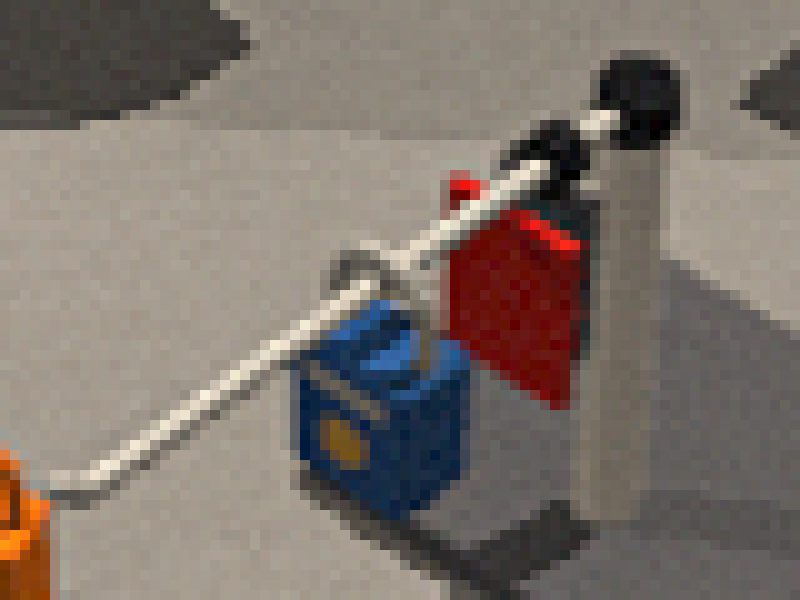

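{"api": "servo_tool", "payload": {"moves": [[255,[0.005,0.002,0],0.01],[255,[0.01,0.004,0],0],[255,[0.01,0.004,0],0],[255,[0.01,0.004,0],0],[255,[0.01,0.004,0],0],[255,[0.01,0.004,0],0],[255,[0.005,0.002,0],0],[255,[0,0,0],0]]}}

```text
time: 7.78
tool_pos: [0.5104, -0.0529, 0.1435]
tcp_rot: [-2.257, -2.135, 0.026]
wrist_force: [0.8, -0.0, -1.0]
width: 0.53
```

```bash
cat >> h.py <<'E'
def eye(target=None,yaw=-3.6):
    s,R=st();e=s["tool_pos"]-.0243*R[:,2];print("eye",e,"underside",e-.0613*(-R[:,2]))
    if target is not None:
        print("shift",R.T@(np.array(target)-e),"turn",round(np.arctan2(R[1,1],R[0,1])-np.radians(yaw),4))
    return e
E
python3 -c "
from h import *
eye([.52,-.01,.161])"
```

```text
t 7.78 pos [ 0.5104 -0.0529  0.1435] yaw_y -3.17 z [-0.036   0.0141 -0.9993] F [ 0.7871 -0.0004 -0.9858] w 0.53 q6 -0.106
eye [ 0.5113 -0.0532  0.1678] underside [ 0.509  -0.0523  0.1065]
shift [0.0435 0.0066 0.007 ] turn 0.0075
```

{"api": "servo_tool", "payload": {"moves": [[255,[0.006,0.001,0.001],0.007],[255,[0.008,0.001,0.001],0],[255,[0.008,0.001,0.001],0],[255,[0.008,0.001,0.001],0],[255,[0.005,0.001,0.001],0],[255,[0.002,0,0],0],[255,[0,0,0],0],[255,[0,0,0],0]]}}

```text
time: 8.45
tool_pos: [0.5176, -0.0116, 0.1376]
tcp_rot: [-2.263, -2.127, 0.028]
wrist_force: [-0.5, 0.2, -2.3]
width: 0.532
```

```bash
python3 - <<'E'
from h import *
e=eye([.521,-.01,.161])
from workcell import bot
import cv2,pickle
d={}
for n in ["scene","top","wrist"]:
    c=bot.read_camera(n);d[n]=c;print(n,proj(c,e),proj(c,np.array([.522,.042,.1565])))
pickle.dump(d,open("c2.pkl","wb"))
cv2.imwrite("pics/t5.png",cv2.resize(d["top"]["pixels"][170:270,140:340,::-1],(800,400),interpolation=0))
cv2.imwrite("pics/w5.png",d["wrist"]["pixels"][:,:,::-1])
cv2.imwrite("pics/s5.png",cv2.resize(d["scene"]["pixels"][120:220,225:358,::-1],(798,600),interpolation=0))
E
```

```text
t 8.45 pos [ 0.5176 -0.0116  0.1376] yaw_y -3.53 z [-0.0376  0.0136 -0.9992] F [-0.4622  0.2358 -2.269 ] w 0.532 q6 -0.022
eye [ 0.5185 -0.012   0.1619] underside [ 0.5162 -0.0111  0.1007]
shift [0.0021 0.0024 0.0008] turn 0.0012
scene [262.5049 184.8542] [280.461  174.3968]
top [266.0438 223.3427] [243.5867 222.3194]
wrist [280.6358 345.3234] [281.6067 183.1753]
```

View pics/t5.png

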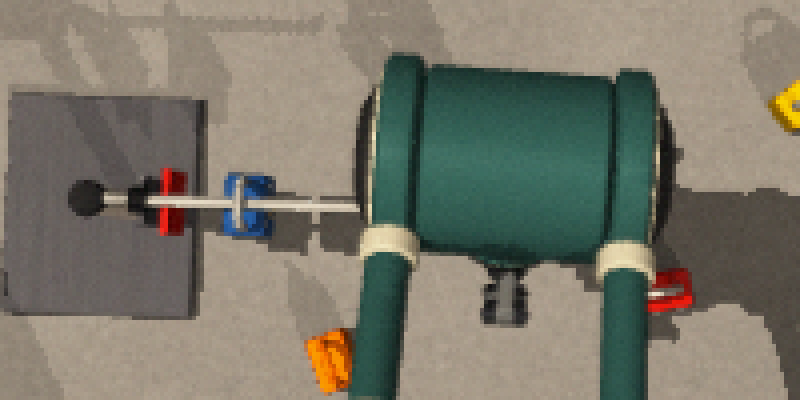

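View pics/w5.png

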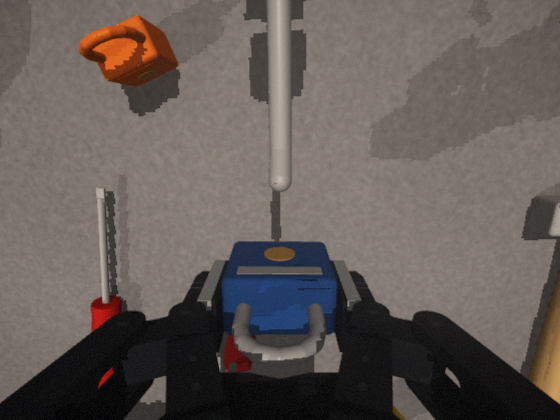

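View pics/s5.png

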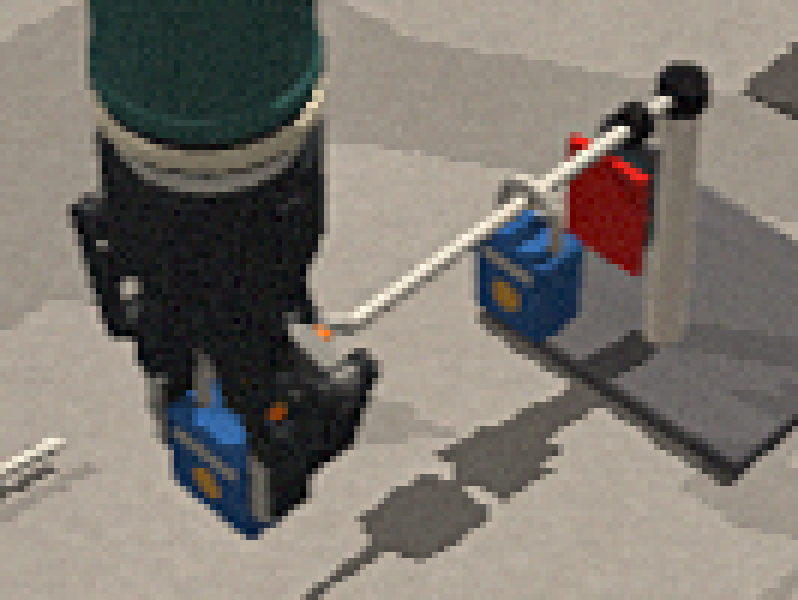

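The wrist view shows the prong tip at (281,185), in line with the lock's centre at (280). I'll check its height from wrist depth.

```bash
python3 - <<'E'
from h import *
import pickle
d=pickle.load(open("c2.pkl","rb"));np.set_printoptions(precision=4,suppress=True)
c=d["wrist"];P=cloud(c)
for v in (188,183,175,165,150,120,80,40,10):
    row=P[v,260:300];m=row[:,2]>.12;uu=np.arange(260,300)[m]
    print(v,m.sum(),uu.mean(),row[m].mean(0),row[m][:,2].max())
# arch of held shackle and body top
for (v,u) in [(350,280),(352,280),(348,280),(290,280),(245,260),(300,280)]: print(v,u,P[v,u])
E
```

```text
188 16 279.5 [0.5213 0.0408 0.1577] 0.15898206169126178
183 22 279.5 [0.5215 0.0425 0.1585] 0.1602621504465171
175 22 279.5 [0.5216 0.0447 0.1576] 0.1592691563312928
165 22 279.5 [0.5217 0.0474 0.1557] 0.1573762123064936
150 22 279.5 [0.5218 0.0516 0.152 ] 0.15387824055691593
120 22 279.5 [0.5226 0.0605 0.1569] 0.2551870406526493
80 23 279.0 [0.5229 0.0717 0.152 ] 0.15335995827245924
40 24 278.5 [0.5234 0.0823 0.152 ] 0.15360805818232479
10 25 278.0 [0.5238 0.0898 0.1519] 0.15333703318363268
350 280 [ 0.5187 -0.0087  0.1682]
352 280 [ 0.5188 -0.0087  0.1692]
348 280 [ 0.5188 -0.0079  0.1683]
290 280 [ 0.5182 -0.0027  0.1415]
245 260 [0.508  0.0039 0.1099]
300 280 [ 0.518  -0.0068  0.1419]
```

{"api": "servo_tool", "payload": {"moves": [[255,[0.005,0,0],0],[255,[0.007,0,0],0],[255,[0.007,0,0],0],[255,[0.007,0,0],0],[255,[0.005,0,0],0],[255,[0.003,0,0],0],[255,[0,0,0],0],[255,[0,0,0],0]]}}

```text
time: 9.27
tool_pos: [0.5202, 0.0254, 0.1385]
tcp_rot: [-2.265, -2.126, 0.027]
wrist_force: [0.5, 0.4, -1.0]
width: 0.532
```

```bash
python3 - <<'E'
from h import *
e=eye([.523,.0725,.161],-3.2)
from workcell import bot
import cv2,pickle
c=bot.read_camera("wrist");pickle.dump(c,open("w6.pkl","wb"))
P=cloud(c)
for v in (330,320,310,300,290,280,260,240,200,150,100):
    row=P[v,262:298];m=(row[:,2]>.146)&(row[:,2]<.164);uu=np.arange(262,298)[m]
    if m.any():print(v,m.sum(),uu.mean(),row[m].mean(0),row[m][:,2].max())
cv2.imwrite("pics/w6.png",c["pixels"][:,:,::-1])
E
```

```text
t 9.27 pos [0.5202 0.0254 0.1385] yaw_y -3.63 z [-0.0366  0.0138 -0.9992] F [ 0.4872  0.3594 -1.0255] w 0.532 q6 0.048
eye [0.5211 0.025  0.1628] underside [0.5188 0.0259 0.1015]
shift [ 0.0475 -0.001   0.0024] turn -0.0074
290 20 278.5 [0.5214 0.0437 0.1585] 0.16019747622694647
280 20 278.5 [0.5215 0.0462 0.1564] 0.1582935272823423
260 20 279.5 [0.522  0.0515 0.152 ] 0.15431489081888825
240 20 278.5 [0.5221 0.0589 0.152 ] 0.15327783432962114
200 21 278.0 [0.5228 0.0727 0.1519] 0.15322315682727516
150 22 277.5 [0.5237 0.0888 0.152 ] 0.15369858659821026
100 23 277.0 [0.5246 0.1036 0.152 ] 0.15377595369537272
```

View pics/w6.png

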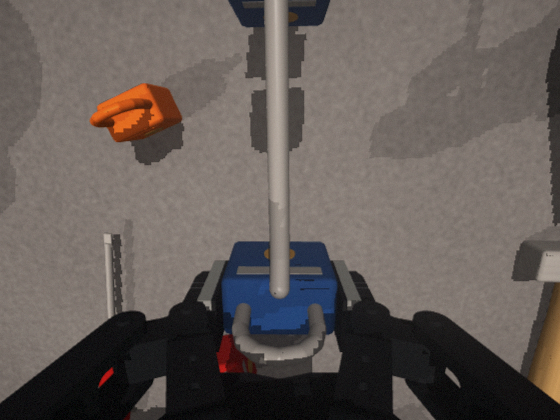

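The tip at (279,292) is over the lock body and centred on the shackle at (280,350). I'll keep going over the tip.

{"api": "servo_tool", "payload": {"moves": [[255,[0.004,0,0.001],0],[255,[0.006,0,0.0005],0],[255,[0.007,0,0],0],[255,[0.007,0,0],-0.003],[255,[0.007,0,0],-0.003],[255,[0.006,0,0],0],[255,[0.002,0,0],0],[255,[0,0,0],0]]}}

```text
time: 9.98
tool_pos: [0.5227, 0.0683, 0.1372]
tcp_rot: [-2.259, -2.132, 0.026]
wrist_force: [-1.1, -0.7, -2.7]
width: 0.532
```

```bash
python3 - <<'E'
from h import *
e=eye([.523,.0725,.150],-3.2)
E
```

```text
t 9.98 pos [0.5227 0.0683 0.1372] yaw_y -3.3 z [-0.0369  0.0142 -0.9992] F [-1.067  -0.7209 -2.7403] w 0.532 q6 0.12
eye [0.5236 0.068  0.1615] underside [0.5214 0.0688 0.1002]
shift [ 0.0044 -0.0005  0.0116] turn -0.0017
```

{"api": "servo_tool", "payload": {"moves": [[255,[0.001,-0.0005,0.002],0],[255,[0.001,0,0.002],0],[255,[0,0,0.002],0],[255,[0,0,0.002],0],[255,[0,0,0.001],0],[255,[0,0,0],0],[255,[0,0,0],0],[255,[0,0,0],0]]}}

```text
time: 10.65
tool_pos: [0.5215, 0.07, 0.1268]
tcp_rot: [-2.259, -2.131, 0.028]
wrist_force: [-0.4, 0.1, -2.0]
width: 0.532
```

```bash
python3 - <<'E'
from h import *
e=eye([.5232,.075,.1515],-3.2)
from workcell import bot
import cv2,pickle
c=bot.read_camera("wrist");pickle.dump(c,open("w7.pkl","wb"))
P=cloud(c)
for v in (345,330,310,290,260,240,200,150,100,60,30):
    row=P[v,262:298];m=(row[:,2]>.146)&(row[:,2]<.175);uu=np.arange(262,298)[m]
    if m.any():print(v,m.sum(),uu.mean(),row[m].mean(0),row[m][:,2].max())
cv2.imwrite("pics/w7.png",c["pixels"][:,:,::-1])
c=bot.read_camera("scene")
cv2.imwrite("pics/s7.png",cv2.resize(c["pixels"][120:220,225:358,::-1],(798,600),interpolation=0))
E
```

```text
t 10.65 pos [0.5215 0.07   0.1268] yaw_y -3.32 z [-0.0379  0.0135 -0.9992] F [-0.3947  0.1454 -1.962 ] w 0.532 q6 0.124
eye [0.5224 0.0697 0.1511] underside [0.5201 0.0705 0.0898]
shift [ 0.0054  0.0004 -0.0004] turn -0.0021
345 35 279.9428571428571 [0.5225 0.0723 0.1539] 0.15561641496823528
330 20 281.0 [0.523  0.0764 0.1517] 0.15348552818333253
310 21 281.0 [0.5234 0.0838 0.1516] 0.15341171758665625
290 21 281.0 [0.5238 0.0911 0.1518] 0.15324211944201097
260 22 280.5 [0.5243 0.1014 0.1519] 0.15339976382657017
240 22 280.5 [0.5246 0.1079 0.1519] 0.15307235812372463
200 23 280.0 [0.5252 0.1203 0.1521] 0.15330520022567928
150 25 280.0 [0.526  0.1345 0.1516] 0.15342751718364553
100 26 279.5 [0.5267 0.1476 0.1519] 0.15326661465529215
60 26 279.5 [0.5272 0.1573 0.1521] 0.15301121475318039
30 27 279.0 [0.5275 0.1642 0.1519] 0.15411459065573302
```

View pics/w7.png

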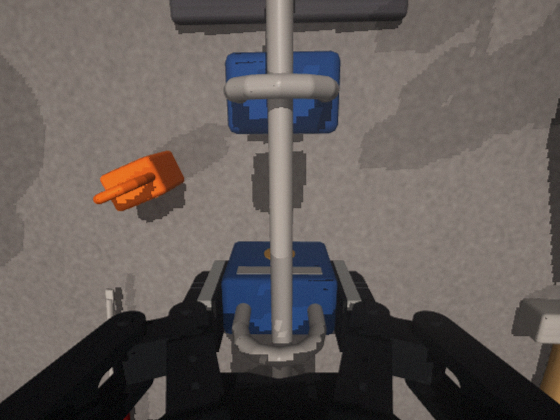

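View pics/s7.png

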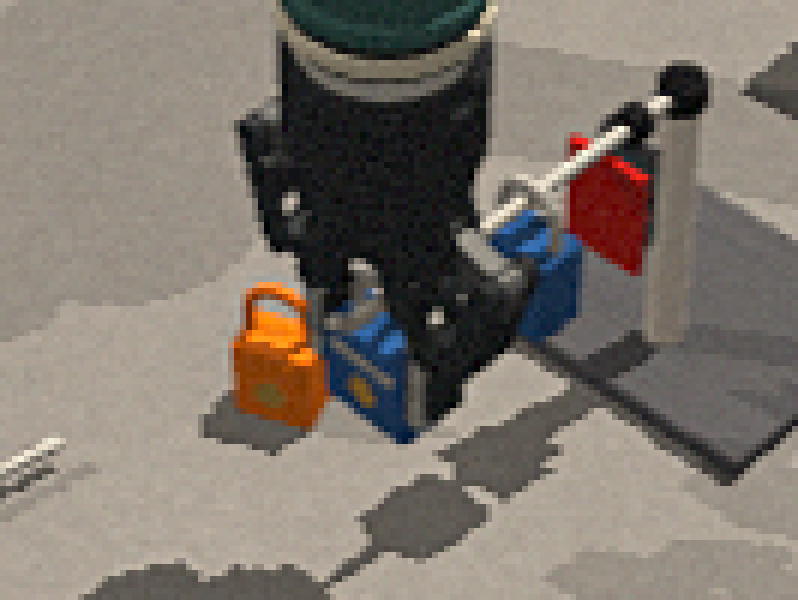

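The shackle is over the prong at wrist (280,350), and the first lock is ahead at (283,90). I'll slide along now, lifted about 1 mm.

{"api": "servo_tool", "payload": {"moves": [[255,[0.004,0,-0.0003],0],[255,[0.006,0,0],0],[255,[0.006,0,0],0],[255,[0.006,0,0],0],[255,[0.006,0,0],0],[255,[0.004,0,0],0],[255,[0.001,0,0],0],[255,[0,0,0],0]]}}

```text
time: 11.42
tool_pos: [0.5243, 0.1075, 0.1283]
tcp_rot: [-2.259, -2.133, 0.026]
wrist_force: [-1.0, -0.1, -1.5]
width: 0.536
```

```bash
python3 - <<'E'
from h import *
e=eye([.527,.124,.1513],-3.2)
from workcell import bot
import cv2
c=bot.read_camera("wrist")
P=cloud(c)
h=cv2.cvtColor(c["pixels"],cv2.COLOR_RGB2HSV)
m=(h[...,0]>100)&(h[...,0]<125)&(h[...,1]>100);m[235:]=0
Q=P[m];T=Q[np.abs(Q[:,2]-.1305)<.006];print("first top",len(T),T.min(0),T.max(0))
m=((h[...,0]<8)|(h[...,0]>172))&(h[...,1]>150);m[150:]=0;Q=P[m];Q=Q[Q[:,2]>.08]
if len(Q):print("red",len(Q),np.percentile(Q,[2,98],axis=0))
cv2.imwrite("pics/w8.png",c["pixels"][:,:,::-1])
E
```

```text
t 11.42 pos [0.5243 0.1075 0.1283] yaw_y -3.28 z [-0.0363  0.0141 -0.9992] F [-0.9986 -0.1133 -1.4935] w 0.536 q6 0.19
eye [0.5251 0.1072 0.1525] underside [0.5229 0.1081 0.0913]
shift [0.0169 0.0009 0.0014] turn -0.0013
first top 3103 [0.5083 0.1377 0.1245] [0.5457 0.1648 0.1319]
red 3213 [[0.5103 0.1939 0.0968]
 [0.5479 0.1998 0.1423]]
```

View pics/w8.png

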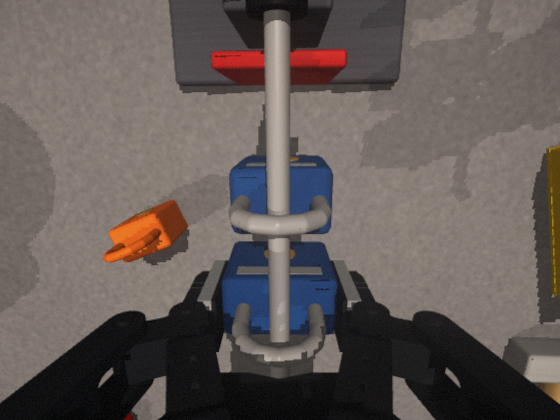

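First lock spans y 0.138–0.165, and the pad face is at about y=0.194. That puts contact near eye y=0.125 and the stop near eye y=0.155. I'll creep toward contact.

{"api": "servo_tool", "payload": {"moves": [[255,[0.003,0,0.0005],0],[255,[0.003,0,0.0005],0],[255,[0.002,0,0],0],[255,[0.0015,0,0],0],[255,[0.001,0,0],0],[255,[0.001,0,0],0],[255,[0.001,0,0],0],[255,[0.001,0,0],0]]}}

```text
time: 12.13
tool_pos: [0.5249, 0.1214, 0.1271]
tcp_rot: [-2.26, -2.131, 0.027]
wrist_force: [-0.7, -0.2, -1.5]
width: 0.533
```

```bash
python3 - <<'E'
from h import *
e=eye([.528,.155,.1513],-3.2)
E
```

```text
t 12.13 pos [0.5249 0.1214 0.1271] yaw_y -3.35 z [-0.0368  0.0138 -0.9992] F [-0.651  -0.2359 -1.4647] w 0.533 q6 0.216
eye [0.5258 0.121  0.1514] underside [0.5235 0.1219 0.0902]
shift [0.034  0.0002 0.0005] turn -0.0026
```

{"api": "servo_tool", "payload": {"moves": [[255,[0.001,0,0],0],[255,[0.001,0,0],0],[255,[0.001,0,0],0],[255,[0.001,0,0],0],[255,[0.0012,0,0],0],[255,[0.0012,0,0],0],[255,[0.0012,0,0],0],[255,[0.0012,0,0],0]]}}

```text
time: 12.8
tool_pos: [0.5251, 0.1303, 0.1269]
tcp_rot: [-2.26, -2.131, 0.029]
wrist_force: [0.5, -0.2, -2.2]
width: 0.533
```

```bash
python3 - <<'E'
from h import *
e=eye([.528,.155,.1513],-3.2)
E
```

```text
t 12.8 pos [0.5251 0.1303 0.1269] yaw_y -3.35 z [-0.0376  0.0126 -0.9992] F [ 0.4569 -0.1552 -2.1891] w 0.533 q6 0.233
eye [0.526  0.13   0.1511] underside [0.5237 0.1308 0.0899]
shift [0.025  0.0005 0.0001] turn -0.0027
```

{"api": "servo_tool", "payload": {"moves": [[255,[0.0012,0.0003,0],0],[255,[0.0012,0,0],0],[255,[0.0012,0,0],0],[255,[0.0012,0,0],0],[255,[0.0012,0,0],0],[255,[0.0012,0,0],0],[255,[0.0012,0,0],0],[255,[0.0012,0,0],0]]}}

```text
time: 13.47
tool_pos: [0.5258, 0.1407, 0.1267]
tcp_rot: [-2.26, -2.131, 0.03]
wrist_force: [0.4, -1.1, -2.0]
width: 0.531
```

```bash
python3 - <<'E'
from h import *
e=eye([.528,.155,.1513],-3.2)
from workcell import bot
import cv2
c=bot.read_camera("wrist")
P=cloud(c)
h=cv2.cvtColor(c["pixels"],cv2.COLOR_RGB2HSV)
m=((h[...,0]<8)|(h[...,0]>172))&(h[...,1]>150);m[250:]=0;Q=P[m];Q=Q[Q[:,2]>.08]
print("red",len(Q),np.percentile(Q,[2,98],axis=0))
cv2.imwrite("pics/w9.png",c["pixels"][:,:,::-1])
eye()
E
```

```text
t 13.47 pos [0.5258 0.1407 0.1267] yaw_y -3.35 z [-0.0382  0.0121 -0.9992] F [ 0.3505 -1.1445 -2.0192] w 0.531 q6 0.251
eye [0.5268 0.1404 0.151 ] underside [0.5244 0.1411 0.0898]
shift [ 0.0147  0.0004 -0.0002] turn -0.0026
red 2612 [[0.5106 0.1946 0.0996]
 [0.5479 0.2007 0.1422]]
t 13.52 pos [0.5259 0.1409 0.1267] yaw_y -3.35 z [-0.0381  0.0123 -0.9992] F [-0.4919 -0.8752 -2.0327] w 0.53 q6 0.251
eye [0.5268 0.1406 0.151 ] underside [0.5245 0.1414 0.0898]
```

View pics/w9.png

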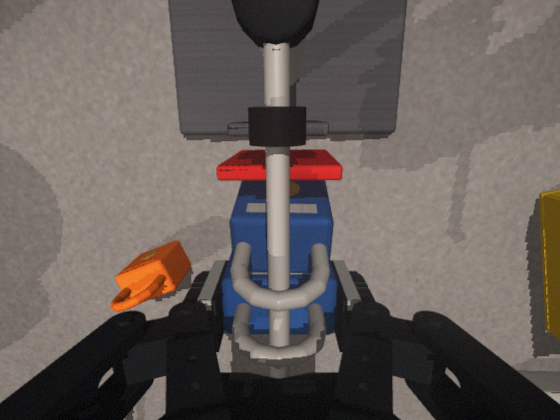

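The locks are together. The pad front edge is at row 180 in the picture (y=0.195), about 14 mm ahead. Sliding on.

{"api": "servo_tool", "payload": {"moves": [[255,[0.001,0.0002,0],0],[255,[0.001,0,0],0],[255,[0.001,0,0],0],[255,[0.001,0,0],0],[255,[0.001,0,0],0],[255,[0.001,0,0],0],[255,[0.0008,0,0],0],[255,[0.0006,0,0],0]]}}

```text
time: 14.18
tool_pos: [0.5266, 0.1481, 0.1272]
tcp_rot: [-2.26, -2.133, 0.032]
wrist_force: [-0.8, -2.4, -0.1]
width: 0.534
```

```bash
python3 - <<'E'
from h import *
e=eye([.528,.155,.1513],-3.2)
E
```

```text
t 14.18 pos [0.5266 0.1481 0.1272] yaw_y -3.32 z [-0.0382  0.0105 -0.9992] F [-0.7969 -2.3804 -0.1354] w 0.534 q6 0.264
eye [0.5276 0.1479 0.1515] underside [0.5252 0.1485 0.0903]
shift [0.0072 0.     0.0003] turn -0.002
```

{"api": "servo_tool", "payload": {"moves": [[255,[0.0006,0,0],0],[255,[0.0006,0,0],0],[255,[0.0005,0,0],0],[255,[0.0005,0,0],0],[255,[0.0004,0,0],0],[255,[0.0004,0,0],0],[255,[0.0003,0,0],0],[255,[0.0003,0,0],0]]}}

```text
time: 14.85
tool_pos: [0.527, 0.1512, 0.1278]
tcp_rot: [-2.261, -2.134, 0.033]
wrist_force: [-0.5, -4.0, -0.7]
width: 0.529
```

```bash
python3 - <<'E'
from h import *
e=eye([.528,.155,.1513],-3.2)
E
```

```text
t 14.85 pos [0.527  0.1512 0.1278] yaw_y -3.3 z [-0.038   0.0089 -0.9992] F [-0.4879 -4.0112 -0.6516] w 0.529 q6 0.271
eye [0.5279 0.151  0.1521] underside [0.5256 0.1515 0.0908]
shift [ 0.004  -0.0001  0.0008] turn -0.0018
```

```bash
python3 - <<'E'
from h import *
from workcell import bot
import cv2
F=[]
for i in range(4):
    c=bot.read_camera("wrist");F.append(bot.read_state()["wrist_force"])
print(np.array(F))
P=cloud(c)
h=cv2.cvtColor(c["pixels"],cv2.COLOR_RGB2HSV)
m=((h[...,0]<8)|(h[...,0]>172))&(h[...,1]>150);m[250:]=0;Q=P[m];Q=Q[Q[:,2]>.08]
print("red",len(Q),np.percentile(Q,[2,98],axis=0))
cv2.imwrite("pics/w10.png",c["pixels"][:,:,::-1])
eye()
E
```

```text
[[-0.61727939 -3.4928651   0.19938022]
 [-1.26066695 -2.05275764 -0.10719549]
 [ 0.12741188 -2.63361907 -0.22539472]
 [-1.43461179 -2.3333132  -1.27918128]]
red 2778 [[0.51054492 0.19502237 0.09856343]
 [0.54804045 0.20117311 0.14218028]]
t 15.05 pos [0.527  0.1513 0.1278] yaw_y -3.3 z [-0.038   0.0092 -0.9992] F [-1.4346 -2.3333 -1.2792] w 0.534 q6 0.271
eye [0.5279 0.1511 0.152 ] underside [0.5256 0.1516 0.0908]
```

View pics/w10.png

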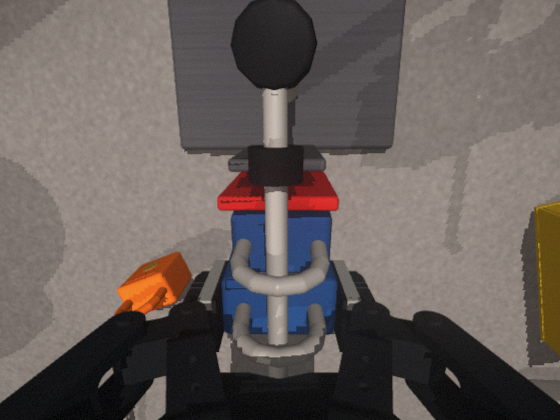

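{"api": "servo_tool", "payload": {"moves": [[255,[0.0003,0,0],0],[255,[0.0003,0,0],0],[255,[0.0003,0,0],0],[255,[0.0003,0,0],0],[255,[0.0003,0,0],0],[255,[0,0,0],0],[255,[0,0,0],0],[255,[0,0,0],0]]}}

```text
time: 15.72
tool_pos: [0.5272, 0.1526, 0.1278]
tcp_rot: [-2.261, -2.134, 0.034]
wrist_force: [0.5, -3.0, -0.8]
width: 0.531
```

```bash
cat >> h.py <<'E'
def feel(n=5):
    from workcell import bot
    import cv2
    F=[]
    for i in range(n):
        c=bot.read_camera("wrist");F.append(bot.read_state()["wrist_force"])
    F=np.array(F);print("F mean",F.mean(0),"sd",F.std(0))
    P=cloud(c);h=cv2.cvtColor(c["pixels"],cv2.COLOR_RGB2HSV)
    m=((h[...,0]<8)|(h[...,0]>172))&(h[...,1]>150);m[250:]=0;Q=P[m];Q=Q[Q[:,2]>.08]
    print("red y",np.percentile(Q[:,1],[2,50,98]))
    eye()
    return c
E
python3 -c "
from h import *
feel()"
```

```text
F mean [-0.79514718 -2.72086604 -0.2856152 ] sd [0.51176842 0.3662717  0.44699677]
red y [0.19524316 0.19945543 0.20124644]
t 15.97 pos [0.5271 0.1526 0.1278] yaw_y -3.3 z [-0.038   0.0086 -0.9992] F [-0.6206 -2.4761 -0.8083] w 0.53 q6 0.274
eye [0.5281 0.1524 0.1521] underside [0.5257 0.1529 0.0908]
```

{"api": "servo_tool", "payload": {"moves": [[255,[0.0003,0,0],0],[255,[0.0003,0,0],0],[255,[0.0003,0,0],0],[255,[0.0003,0,0],0],[255,[0.0003,0,0],0],[255,[0,0,0],0],[255,[0,0,0],0],[255,[0,0,0],0]]}}

```text
time: 16.63
tool_pos: [0.5273, 0.1541, 0.1279]
tcp_rot: [-2.261, -2.134, 0.034]
wrist_force: [-0.3, -3.8, -0.9]
width: 0.532
```

```bash
python3 -c "
from h import *
feel()"
```

```text
F mean [-0.46887333 -3.60727539 -0.05077848] sd [0.3273991  0.47495827 0.33714199]
red y [0.19535337 0.19952166 0.20130071]
t 16.88 pos [0.5273 0.1541 0.128 ] yaw_y -3.3 z [-0.0379  0.0084 -0.9992] F [-0.7796 -3.0792 -0.5963] w 0.533 q6 0.277
eye [0.5282 0.1539 0.1522] underside [0.5259 0.1544 0.091 ]
```

{"api": "servo_tool", "payload": {"moves": [[255,[0.0003,0,0],0],[255,[0.0003,0,0],0],[255,[0.0003,0,0],0],[255,[0.0002,0,0],0],[255,[0,0,0],0],[255,[0,0,0],0],[255,[0,0,0],0],[255,[0,0,0],0]]}}

```text
time: 17.55
tool_pos: [0.5273, 0.1548, 0.1281]
tcp_rot: [-2.261, -2.135, 0.035]
wrist_force: [-0.1, -4.7, -0.4]
width: 0.533
```

```bash
python3 -c "
from h import *
feel()"
```

```text
F mean [-0.5466735  -3.7731416   0.17149685] sd [0.41289275 0.58189714 0.50384827]
red y [0.1952075  0.19969355 0.20150915]
t 17.8 pos [0.5273 0.1548 0.128 ] yaw_y -3.29 z [-0.0381  0.0075 -0.9992] F [-0.2034 -3.9926  0.7157] w 0.536 q6 0.279
eye [0.5282 0.1547 0.1523] underside [0.5259 0.1551 0.0911]
```

{"api": "servo_tool", "payload": {"moves": [[255,[0.0003,0,0],0],[255,[0.0003,0,0],0],[255,[0.0003,0,0],0],[255,[0.0003,0,0],0],[255,[0,0,0],0],[255,[0,0,0],0],[255,[0,0,0],0],[255,[0,0,0],0]]}}

```text
time: 18.47
tool_pos: [0.5274, 0.1552, 0.1282]
tcp_rot: [-2.262, -2.136, 0.037]
wrist_force: [-0.5, -5.1, 0.3]
width: 0.531
```

```bash
python3 -c "
from h import *
import cv2
c=feel()
cv2.imwrite('pics/w11.png',c['pixels'][:,:,::-1])"
```

```text
F mean [-0.98296388 -4.09987268  0.18753631] sd [0.4078647  0.35742252 0.6290805 ]
red y [0.19569268 0.19993415 0.20175811]
t 18.72 pos [0.5274 0.1552 0.1281] yaw_y -3.26 z [-0.0382  0.0057 -0.9993] F [-0.2807 -4.6531  0.244 ] w 0.533 q6 0.281
eye [0.5283 0.1551 0.1524] underside [0.526  0.1554 0.0912]
```

View pics/w11.png

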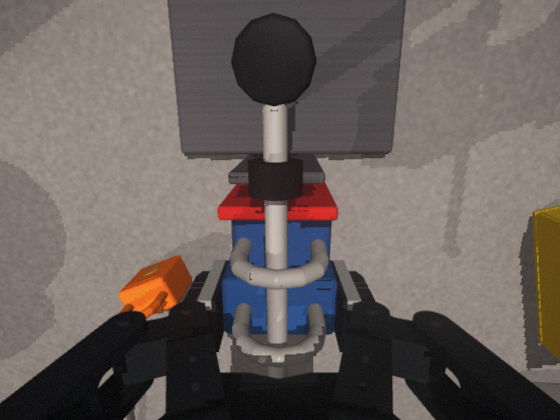

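{"api": "servo_tool", "payload": {"moves": [[255,[0.0004,0,0],0],[255,[0.0004,0,0],0],[255,[0.0004,0,0],0],[255,[0.0004,0,0],0],[255,[0.0003,0,0],0],[255,[0.0003,0,0],0],[255,[0.0003,0,0],0],[255,[0.0003,0,0],0]]}}

```text
time: 19.38
tool_pos: [0.5275, 0.1556, 0.1283]
tcp_rot: [-2.263, -2.14, 0.043]
wrist_force: [-0.8, -5.0, 0.3]
width: 0.529
```

```bash
python3 -c "
from h import *
feel(4)"
```

```text
F mean [-0.65584378 -5.30660831  0.15527547] sd [0.31460947 0.44236748 0.26292421]
red y [0.19591967 0.20011047 0.20198044]
t 19.58 pos [0.5275 0.1556 0.1283] yaw_y -3.19 z [-0.0389  0.0008 -0.9992] F [-0.578  -5.6772  0.2265] w 0.532 q6 0.286
eye [0.5284 0.1556 0.1526] underside [0.526  0.1557 0.0913]
```

{"api": "servo_tool", "payload": {"moves": [[255,[0.0006,0,0],0],[255,[0.0006,0,0],0],[255,[0.0006,0,0],0],[255,[0.0006,0,0],0],[255,[0.0006,0,0],0],[255,[0.0005,0,0],0],[255,[0.0005,0,0],0],[255,[0.0005,0,0],0]]}}

```text
time: 20.25
tool_pos: [0.5276, 0.156, 0.1285]
tcp_rot: [-2.264, -2.145, 0.053]
wrist_force: [-0.2, -5.5, 1.5]
width: 0.531
```

```bash
python3 -c "
from h import *
feel(4)"
```

```text
F mean [-0.47089845 -6.20362518  0.57583298] sd [0.38156184 0.47752276 0.43333025]
red y [0.19615174 0.20025685 0.20211157]
t 20.45 pos [0.5276 0.1561 0.1285] yaw_y -3.09 z [-0.0399 -0.0072 -0.9992] F [-0.0866 -6.1622  0.9458] w 0.532 q6 0.293
eye [0.5286 0.1562 0.1527] underside [0.5261 0.1558 0.0915]
```

{"api": "servo_tool", "payload": {"moves": [[255,[0.0008,0,0],0],[255,[0.0008,0,0],0],[255,[0.0008,0,0],0],[255,[0.0008,0,0],0],[255,[0.0008,0,0],0],[255,[0.0007,0,0],0],[255,[0.0007,0,0],0],[255,[0.0007,0,0],0]]}}

```text
time: 21.12
tool_pos: [0.5278, 0.1565, 0.1287]
tcp_rot: [-2.266, -2.153, 0.066]
wrist_force: [-0.9, -6.8, 0.5]
width: 0.53
```

```bash
python3 -c "
from h import *
feel(8)"
```

```text
F mean [-0.82512507 -6.96992083  1.17144911] sd [0.43656538 0.58554454 0.50472023]
red y [0.19634514 0.20049164 0.20241109]
t 21.52 pos [0.5278 0.1565 0.1287] yaw_y -2.97 z [-0.0411 -0.0181 -0.999 ] F [-1.2687 -6.7549  1.0279] w 0.532 q6 0.303
eye [0.5288 0.1569 0.1529] underside [0.5263 0.1558 0.0917]
```

{"api": "servo_tool", "payload": {"moves": [[255,[0.0009,0,0],0],[255,[0.0009,0,0],0],[255,[0.0009,0,0],0],[255,[0.0009,0,0],0],[255,[0.0009,0,0],0],[255,[0.0008,0,0],0],[255,[0.0008,0,0],0],[255,[0.0008,0,0],0]]}}

```text
time: 22.18
tool_pos: [0.5279, 0.1567, 0.1288]
tcp_rot: [-2.269, -2.16, 0.082]
wrist_force: [-0.2, -7.9, 0.5]
width: 0.53
```

```bash
python3 -c "
from h import *
import cv2
c=feel(10)
cv2.imwrite('pics/w12.png',c['pixels'][:,:,::-1])"
```

```text
F mean [-0.58546494 -7.10361075  0.97603904] sd [0.38294335 0.46765584 0.57223502]
red y [0.19626067 0.20058513 0.20253753]
t 22.68 pos [0.5279 0.1567 0.1288] yaw_y -2.87 z [-0.0431 -0.0305 -0.9986] F [-0.3708 -6.592   0.9344] w 0.531 q6 0.315
eye [0.529  0.1574 0.1531] underside [0.5263 0.1555 0.0919]
```

View pics/w12.png

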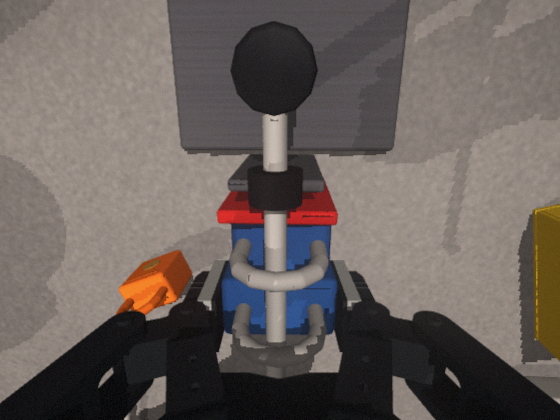

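Held at about 7 N for over a second, with the pad pushed in about 1 mm. Next I'll ease back a little and lower onto the prong before opening.

{"api": "servo_tool", "payload": {"moves": [[255,[-0.0005,0,0.0002],0],[255,[-0.0005,0,0.0003],0],[255,[-0.0004,0,0.0003],0],[255,[-0.0003,0,0.0003],0],[255,[0,0,0.0003],0],[255,[0,0,0.0002],0],[255,[0,0,0],0],[255,[0,0,0],0]]}}

```text
time: 23.35
tool_pos: [0.528, 0.1557, 0.1272]
tcp_rot: [-2.269, -2.159, 0.079]
wrist_force: [-0.2, -3.7, -0.4]
width: 0.53
```

```bash
python3 -c "
from h import *
feel(4)"
```

```text
F mean [-0.57469707 -3.25267392  0.21598874] sd [0.37061222 0.66908786 0.42974275]
red y [0.19550583 0.19984127 0.201751  ]
t 23.55 pos [0.528  0.1557 0.1273] yaw_y -2.9 z [-0.0425 -0.0287 -0.9987] F [-0.2423 -3.5354 -0.2211] w 0.533 q6 0.312
eye [0.529  0.1564 0.1515] underside [0.5264 0.1546 0.0903]
```

{"api": "servo_tool", "payload": {"moves": [[255,[-0.0003,-0.0004,0.0002],0],[255,[-0.0003,-0.0004,0.0002],0],[255,[-0.0002,-0.0002,0.0002],0],[255,[0,0,0.0002],0],[255,[0,0,0.0001],0],[255,[0,0,0],0],[255,[0,0,0],0],[255,[0,0,0],0]]}}

```text
time: 24.22
tool_pos: [0.5276, 0.1556, 0.1266]
tcp_rot: [-2.27, -2.159, 0.075]
wrist_force: [0.6, -3.6, 0.8]
width: 0.533
```

```bash
python3 -c "
from h import *
feel(4)"
```

```text
F mean [ 0.19952959 -2.64725347 -0.28310738] sd [0.39946557 0.11672037 0.35964718]
red y [0.19556393 0.19977714 0.20167709]
t 24.42 pos [0.5276 0.1556 0.1266] yaw_y -2.91 z [-0.0404 -0.0272 -0.9988] F [ 0.5009 -2.7368 -0.1919] w 0.532 q6 0.311
eye [0.5286 0.1563 0.1508] underside [0.5261 0.1546 0.0896]
```

{"api": "servo_tool", "payload": {"moves": [[110,[0,0,0],0],[100,[0,0,0],0],[85,[0,0,0],0],[70,[0,0,0],0],[50,[0,0,0],0],[30,[0,0,0],0],[15,[0,0,0],0],[0,[0,0,0],0]]}}

```text
time: 25.08
tool_pos: [0.5281, 0.1584, 0.1273]
tcp_rot: [-2.269, -2.156, 0.068]
wrist_force: [0.4, -0.5, -0.3]
width: 1.0
```

```bash
python3 -c "
from h import *
import cv2
c=feel(4)
cv2.imwrite('pics/w13.png',c['pixels'][:,:,::-1])"
```

```text
F mean [ 0.30659205 -0.19259694  0.22491326] sd [0.59765143 0.20588025 0.44100881]
red y [0.19486074 0.19901534 0.20086557]
t 25.28 pos [0.5281 0.1583 0.1272] yaw_y -2.96 z [-0.0388 -0.0223 -0.999 ] F [ 0.1708 -0.5197 -0.453 ] w 1.004 q6 0.311
eye [0.5291 0.1589 0.1515] underside [0.5267 0.1575 0.0903]
```

View pics/w13.png

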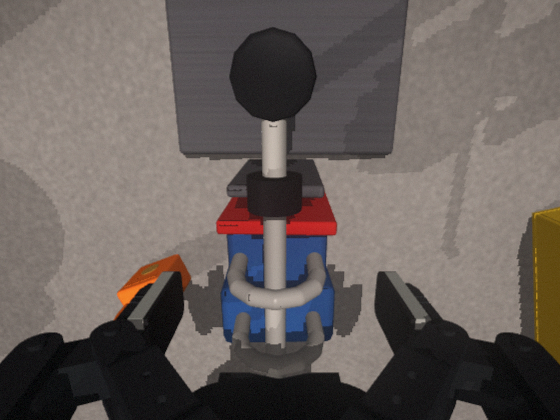

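The jaws are clear on both sides and both locks hang together against the pad. Now I'll lift away straight up.

{"api": "servo_tool", "payload": {"moves": [[0,[0,0,-0.004],0],[0,[0,0,-0.008],0],[0,[0,0,-0.012],0],[0,[0,0,-0.015],0],[0,[0,0,-0.018],0],[0,[0,0,-0.02],0],[0,[0,0,-0.02],0],[0,[0,0,-0.02],0]]}}

```text
time: 25.95
tool_pos: [0.5299, 0.1602, 0.2494]
tcp_rot: [-2.266, -2.153, 0.08]
wrist_force: [1.1, 1.1, -0.6]
width: 1.0
```

{"api": "servo_tool", "payload": {"moves": [[0,[0,0,-0.01],0],[0,[-0.02,0,-0.01],0],[0,[-0.03,0,0],0],[0,[-0.03,0,0],0],[0,[-0.03,0,0],0],[0,[-0.03,0,0],0],[0,[-0.02,0,0],0],[0,[0,0,0],0]]}}

```text
time: 26.62
tool_pos: [0.5275, -0.0023, 0.29]
tcp_rot: [-2.27, -2.169, 0.051]
wrist_force: [-0.7, 0.3, -0.1]
width: 0.998
```

```bash
python3 - <<'E'
from h import *
from workcell import bot
import cv2,pickle
st()
d={n:bot.read_camera(n) for n in ("top","scene","wrist")}
pickle.dump(d,open("c9.pkl","wb"))
a=cv2.resize(d["top"]["pixels"][195:255,140:280,::-1],(798,342),interpolation=0)
cv2.imwrite("pics/t9.png",a)
cv2.imwrite("pics/s9.png",cv2.resize(d["scene"]["pixels"][120:220,225:358,::-1],(798,600),interpolation=0))
cv2.imwrite("pics/w14.png",d["wrist"]["pixels"][:,:,::-1])
E
```

```text
t 26.62 pos [ 0.5275 -0.0023  0.29  ] yaw_y -2.62 z [-0.0245 -0.0211 -0.9995] F [-0.7015  0.3445 -0.1142] w 0.998 q6 0.013
```

View pics/t9.png

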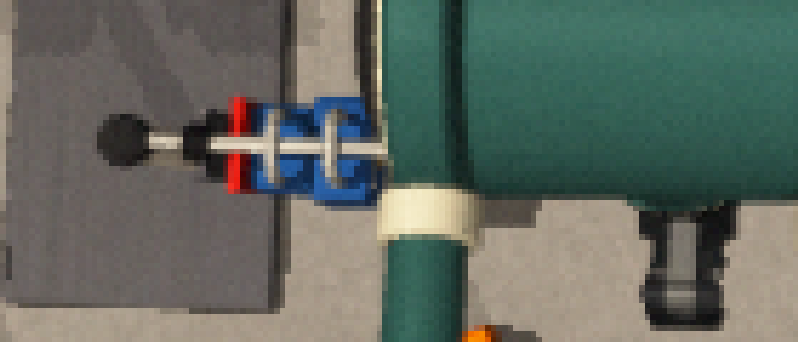

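View pics/s9.png

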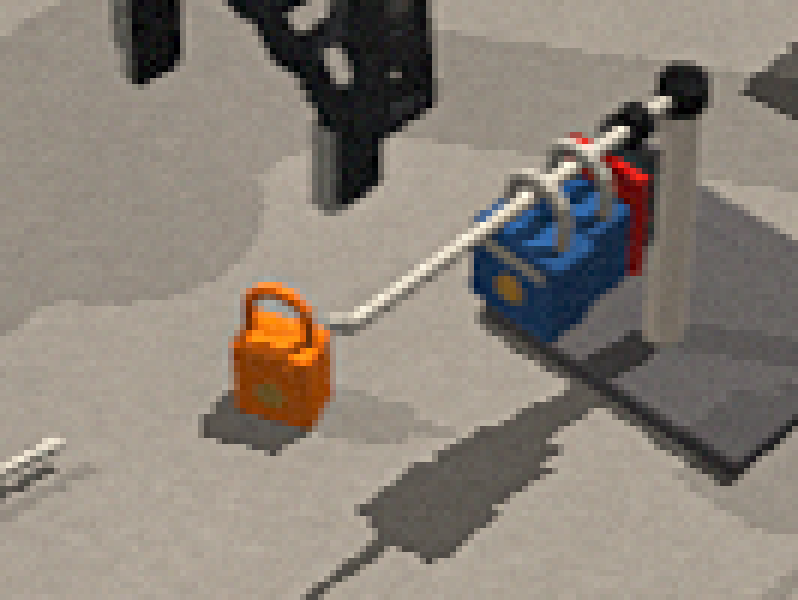

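View pics/w14.png

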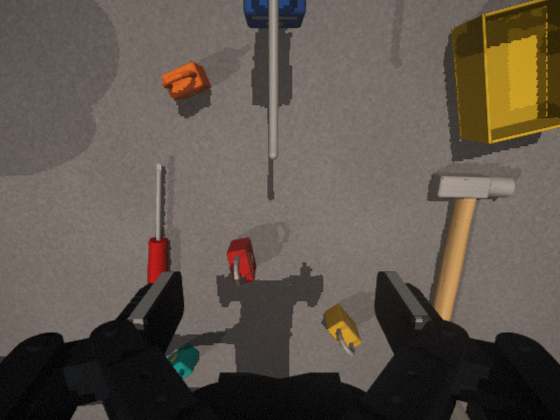

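Both locks hang on the prong, with shackles at top-crop columns 272 and 332 (about 26 mm apart), and the arm is clear. I'll let them settle for a moment and check for motion.

{"api": "servo_tool", "payload": {"moves": [[0,[0,0,0],0],[0,[0,0,0],0],[0,[0,0,0],0],[0,[0,0,0],0],[0,[0,0,0],0],[0,[0,0,0],0],[0,[0,0,0],0],[0,[0,0,0],0]]}}

```text
time: 27.43
tool_pos: [0.5277, 0.007, 0.2888]
tcp_rot: [-2.256, -2.177, 0.048]
wrist_force: [-0.5, -0.1, 0.2]
width: 1.001
```

```bash
python3 - <<'E'
from h import *
from workcell import bot
import pickle
st();o=pickle.load(open("c9.pkl","rb"))["scene"]["pixels"].astype(int)
c=bot.read_camera("scene");P=cloud(c)
n=c["pixels"].astype(int)
print("diff in lock region",np.abs(n-o)[140:180,300:335].mean(),"elsewhere",np.abs(n-o)[230:270,300:335].mean())
bot.finish_job();print("done")
E
```

```text
t 27.43 pos [0.5277 0.007  0.2888] yaw_y -2.04 z [-0.0265 -0.017  -0.9995] F [-0.543  -0.0657  0.2358] w 1.001 q6 0.017
diff in lock region 3.3776190476190475 elsewhere 2.526190476190476
the job is handed in; nothing more can be done
done
```

I hung the loose blue padlock on the prong in front of the first one and slid the pair back until the sprung stop gave. I held it there, eased off, let go, backed the arm clear and handed the job in at 27.4 s. No verdict is reported.

- **Press:** the wrist felt about 7 N for more than a second. That is about 2.7 N of sliding friction, and the pad was pushed in about 1 mm by wrist depth. This is short of the suggested 1.5 to 2.5 mm, but above the 5 N the step needs and well under 12 N. The force between the locks was only inferred from the wrist, which has about 0.5 N of noise.
- **After release:** both shackles are on the prong, about 26 mm apart by eye in the top picture. The first lock had slid back roughly 30 mm. The pad is back at its starting position and the wrist force is near zero.
- **At rest:** two scene pictures about 0.8 s apart differed by 3.4 around the locks, against 2.5 in background noise. That suggests rest, but it is not strict proof.
- **Bystanders:** I moved clear of all of them. In the final pictures none looked shifted, but I did not measure them, and not every bystander is in view there.
- **Tool tilt:** the tool tilted up to about 3° during the job, which I allowed for. The new lock still hung close to the prong's axis.

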